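Close the bench caliper on a turned lens spacer

ROBOT

A 6-joint arm with a two-finger parallel gripper is mounted at the origin on the work surface. World frame = base frame: x ahead of the robot, y to its left, z up, the work surface at z = 0. Lengths are in m, angles in rad, forces in N, time in s.
With the tool pointing down it reaches from about 0.325 to 0.775 m from the base axis. Payload 9.3 kg.
Tool frame: the origin (TCP) lies on the centre line of the jaws, within the pads' length; the fingertips stand 14 mm ahead of it and the grasp point (between the pads) lies 5 mm behind it (finger_overhang is the distance from the TCP to the fingertips, in m); z points along the fingers, y is the line along which they close (so a half turn about z gives the same grasp; the last joint's range is limited). The gripper opens to 85 mm and grips with 20 to 120 N. Pads are 22 mm wide; open, the fingers measure 114 mm over their backs; the gripper's body (76 mm by 85 mm) begins 54 mm behind the grasp point. The pads swing forward as they close: fully open they stand 13 mm farther back than shut.
Start: joints at [1.182, 0.259, 0.021, 1.334, 0, 1.418], TCP at [0.128, 0.535, 0.245] pointing down, gripper open.
Joint ranges: [-3.04, 3.04], [-0.91, 1.82], [-1.04, 1.36], [-1.92, 1.95], [-1.52, 1.45], [-3.14, 3.14]. Speed limits (rad/s): [2.22, 2.22, 2.79, 3.14, 3.14, 3.14].

INTERFACE

Orientations are given as [roll, pitch, yaw] about the fixed x, y, z axes, in that order (R = Rz(yaw) Ry(pitch) Rx(roll)).
In Python, from rig import observe, get_image, hand_in, search_frame, regions_of, mark_of, finger_overhang gives the robot as it stands.
- The arm moves only by the shell command python3 -m crank 'ROWS' [FORCE]. ROWS is a JSON object of lists of equal length, an entry for each row: "rot": the turn, a rotation vector about the tool's x, y, z in rad, a list of three; "travel": the shift along the tool's x, y, z in mm, a list of three; "grip": the finger opening in mm, from 0 to 85.4. A call has 1 to 10 rows; each row shifts and turns the commanded pose from where the row before left it, along the tool's axes as they then stand; what a row does not reach is not made up. A row lasts 1/8 s, in which the tool goes at most 62.5 mm and 10.7 degrees, less where a joint would pass 70% of its speed; a pose out of reach is approached as far as the arm can. A call with a gripper value outside its range is refused whole. The fingers move at their own pace and stop on an object; FORCE is the grip in N (left out, the last holds). Time passes only in rows, so rows that do not move let the fingers close. It gives the time, the measured TCP pose, the force, the opening and the grip force at its end, in the units of the state.
- observe(): the state, without advancing time (a new reading comes with each control period).
- get_image(name): name is "side" or "top"; returns a dict with "frame" (480x640x3 uint8, blue, green, red), "z_map" (480x640 float32, m along the optical axis (not along the pixel's ray), 0 where there is no reading), "fov_y" (degrees; the focal length in pixels is half the picture's height over the tangent of half this angle, whatever the lens; pixels are square), "cx", "cy" (the principal point, pixels), "R" (3x3) and "t" (3): a world point X has camera coordinates R X + t. Camera axes: x right, y down, z forward; pixel columns grow to the right and rows downward; lengths in m; the calibration is good to about 2 mm. A picture is of the moment at which its call begins.
- hand_in(): hands the job in; it is judged then, once.
Trained networks look in a picture, given as the dict that the camera call returned (one of the last four; its "shot" number tells which), for a name from the list of things; names that differ only in an ending like _2 or _b are one class to them, and where a whole thing is asked for, a point or a joint stands for the part that bears it (a point fixed in the world has none). Each returns a list of dicts, best first, with "confidence" (0 to 1); they miss things now and then, are a little off and sometimes report something else, mostly with a low value. They report only what shows in the picture. A call takes as long as a camera call. They do not tell look-alikes from the thing itself.
- search_frame(picture, thing): "xy" ([column, row] in pixels, amid what is visible of it).
- regions_of(picture, thing): "pixels" (480x640 bool, what is visible of it) and "xy" ([column, row] in pixels, amid what is visible of it).
- mark_of(picture, thing): "xy" ([column, row] in pixels: a listed point, or the origin of a listed thing).
The state is a dict: "clock": time; "joints": joint angles; "qvel": joint speeds; "joint_efforts": joint torques, N m; "tcp_pos": TCP position; "tcp_rot": TCP orientation; "ft_force": force on the tool from outside, world axes, zero at the start; "wrist_torque": the same for the moment, N m; "grip_width": finger opening in m; "grip_force": force on a finger pad.
Only numpy, scipy, OpenCV 4.12 (cv2) and the standard library are available. Lean on these libraries where they do the work, as an engineer would, in place of code of your own. Each camera call takes 0.05 s, during which the arm holds its last target. There are 200 camera calls.

TASK

Take the stepped turned spacer (the round one with the narrow neck) off the parts mat, set it down gently, upright with its wide end down, on the bed of the bench caliper between the open jaws, and let go of it. Then slide the movable jaw shut on it until the sprung anvil gives and its pointer comes to rest between the two ticks on the scale, never driving the anvil to its stop, and leave the spacer held there between the jaws. Leave the other two parts on the mat alone.

Things in the scene. Friction and masses are not known exactly. Their poses are not given: they have to be found in the camera images.
- caliper: bench caliper gauge, fixed: a grey bar 70 (x) x 300 (y) x 24 mm high whose top is the flat bed. Origin: centre of its underside; the jaws slide along its own y axis. At the +y end of the bed stands a dark steel housing 50 x 40 mm (y 90 to 130), top 60 mm above the table, with a white scale plate on top. The sprung anvil stands in front of it and the movable jaw on the -y side
- anvil (a joint): travel of the sprung anvil (m): 0 at rest, grows as the part is pressed on it towards the housing (+y of the caliper), hard stop at 0.014. Light spring: 0.9 N at 0, 300 N/m. A steel pointer on the anvil lies over the white scale plate, its tip between the two tick lines for 0.003 to 0.010 (tip 2.5 mm before the first tick at rest)
- anvil_face (a point): centre of the anvil's flat face that looks to -y of the caliper; the face is 50 wide x 26 mm high, its lower edge 1 mm above the bed (25 to 51 mm above the table). At rest it is at x 0, y 55 mm in the caliper's frame
- jaw (a joint): position of the movable jaw (m): 0 with its face at the resting anvil face, grows as it opens towards -y of the caliper, up to 0.125; gap between the faces = joint jaw + joint anvil. It drags with about 6 N of friction and stays where it is left
- jaw_face (a point): centre of the movable jaw's flat face that looks to +y of the caliper, same size and height as the anvil's face
- post_top (a point): top centre of the movable jaw's drive post: a dark steel upright 16 (caliper x) x 14 (caliper y) mm, standing 48 mm behind the jaw face on the jaw's carriage. Its top is 85 mm and its foot (carriage top) 43 mm above the table; the jaw is moved by it
- spacer: the part to be measured, aluminium, 54 mm high: wide body 44 mm diameter and 30 mm high, above it a narrow neck 28 mm diameter and 24 mm high. Origin: centre of its underside, z up. Mass 0.16 kg. It starts upright on a black rubber mat 3 mm thick
- plain_round: plain aluminium cylinder without a neck, 38 mm diameter, 50 mm high, on the mat; leave alone. Origin: centre of its underside
- square_block: square aluminium block 36 x 36 mm, 46 mm high, on the mat; leave alone. Origin: centre of its underside
Mind the look-alikes: they are no part of the job. Leave any green look-alike of the spacer alone.

How it is judged:
By the outcome, as a careful person would: the job done as asked, in the order asked, and still so for the second after the job is handed in, with the robot touching nothing.
It also fails if it takes over 58 s, if anything falls off the work surface, if the arm or the gripper's body presses on something with over 40 N, if the wrist force passes 120 N, or if a joint passes its speed limit or range.

## Working session

There is one attempt and no reset: what is moved stays moved. The work goes in short steps, Python scripts to look and compute and a shell command to move; the robot and the scene stay as the last step left them, time stands still between calls to the robot, and variables do not carry over. Pictures are saved under pics/ and viewed, at most 10 in all, crops included, and the job is handed in when it is done.

```bash
mkdir -p pics; cat > h.py <<'E'
import numpy as np,cv2
from rig import *
def ray(p,px):
    f=240/np.tan(np.radians(p["fov_y"])/2)
    return np.array([(px[0]-p["cx"])/f,(px[1]-p["cy"])/f,1.])
def at_z(p,px,z):
    R=np.array(p["R"]);t=np.array(p["t"]);c=-R.T@t;d=R.T@ray(p,px);return c+d*(z-c[2])/d[2]
def depth(p,px):
    u,v=int(round(px[0])),int(round(px[1]));zz=p["z_map"][v-2:v+3,u-2:u+3];zz=zz[zz>0]
    return np.array(p["R"]).T@(ray(p,px)*np.median(zz)-np.array(p["t"])) if len(zz) else None
E
python3 - <<'E'
from h import *
np.set_printoptions(precision=4,suppress=True)
o=observe();print(o["tcp_pos"],o["tcp_rot"],o["grip_width"],finger_overhang)
ps={n:get_image(n) for n in("top","side")}
for n,p in ps.items():
    cv2.imwrite(f"pics/{n}0.png",p["frame"])
    for th,z in(("spacer",.003),("plain_round",.003),("square_block",.003),("caliper",0),("anvil_face",.038),("jaw_face",.038),("post_top",.085)):
        for m in mark_of(p,th)[:3]: print(n,th,np.round(m["xy"]),round(m["confidence"],2),at_z(p,m["xy"],z),depth(p,m["xy"]))
E
```

```text
[0.1284 0.5345 0.2447] [-3.1403 -0.0002  2.9058] 0.08552715885305155 0.014
top spacer [480. 179.] 0.96 [ 0.6847 -0.322   0.003 ] [ 0.6769 -0.3119  0.0324]
top spacer [383. 169.] 0.77 [ 0.7071 -0.1411  0.003 ] [ 0.694  -0.1358  0.0477]
top spacer [426. 252.] 0.62 [ 0.5478 -0.2173  0.003 ] [ 0.5428 -0.2058  0.057 ]
top plain_round [404. 315.] 0.87 [ 0.4344 -0.1726  0.003 ] [ 0.4368 -0.1646  0.0538]
top square_block [467. 308.] 0.83 [ 0.4461 -0.2868  0.003 ] [ 0.4477 -0.2727  0.0501]
top caliper [208. 280.] 0.97 [0.4981 0.1888 0.    ] [0.4974 0.1817 0.0242]
top anvil_face [172. 274.] 0.9 [0.5083 0.2431 0.038 ] [0.5079 0.2401 0.0459]
top anvil_face [427. 249.] 0.63 [ 0.5499 -0.2105  0.038 ] [ 0.5479 -0.2064  0.0574]
top jaw_face [226. 290.] 0.9 [0.4807 0.1454 0.038 ] [0.4806 0.1419 0.0519]
top post_top [245. 294.] 0.96 [0.4719 0.101  0.085 ] [0.4719 0.1009 0.0852]
side spacer [384. 317.] 0.9 [ 0.547  -0.2144  0.003 ] [ 0.5288 -0.2278  0.0233]
side spacer [402. 264.] 0.65 [ 0.7067 -0.1353  0.003 ] [ 0.6854 -0.1498  0.0213]
side spacer [473. 310.] 0.63 [ 0.6804 -0.3239  0.003 ] [ 0.6588 -0.333   0.0223]
side plain_round [321. 336.] 0.95 [ 0.4284 -0.1644  0.003 ] [ 0.4131 -0.1809  0.0252]
side square_block [376. 367.] 0.67 [ 0.4428 -0.283   0.003 ] [ 0.4288 -0.2935  0.0225]
side caliper [237. 250.] 0.66 [0.4901 0.1801 0.    ] [0.4552 0.1219 0.044 ]
side anvil_face [227. 224.] 0.84 [0.5085 0.2401 0.038 ] [0.5082 0.2396 0.0384]
side jaw_face [241. 243.] 0.6 [0.482  0.1458 0.038 ] [0.4739 0.1325 0.0478]
side post_top [243. 233.] 0.97 [0.4707 0.1137 0.085 ] [0.5228 0.1968 0.0263]
side post_top [383. 316.] 0.61 [ 0.474  -0.2664  0.085 ] [ 0.528  -0.2265  0.0247]
```

View pics/top0.png

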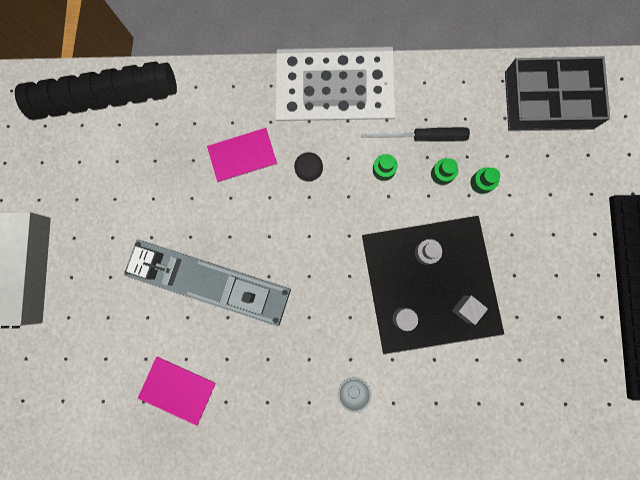

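View pics/side0.png

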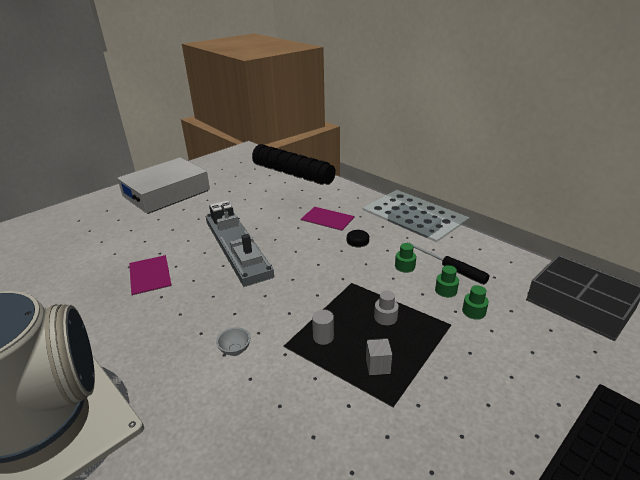

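Three whitish parts are on the mat: spacer candidate (428,252), plain round (405,320) and square block (471,310). The green look-alikes are off the mat at (385,166), (446,170) and (487,179). The part at (428,252) is the only aluminium one with a neck, so I'll confirm it in a crop and refine the poses from depth.

```bash
python3 - <<'E'
from h import *
np.set_printoptions(precision=4,suppress=True)
p=get_image("top")
cv2.imwrite("pics/crop1.png",np.hstack([cv2.resize(p["frame"][205:365,355:515],(400,400),interpolation=2),cv2.resize(p["frame"][200:360,120:280],(400,400),interpolation=2)]))
f=240/np.tan(np.radians(p["fov_y"])/2)
v,u=np.mgrid[:480,:640];Z=p["z_map"];C=np.stack([(u-p["cx"])/f*Z,(v-p["cy"])/f*Z,Z],-1)
W=(C-np.array(p["t"]))@np.array(p["R"])
z=W[...,2]
def near(x,y,r,a,b): return W[(np.hypot(W[...,0]-x,W[...,1]-y)<r)&(z>a)&(z<b)&(Z>0)]
n=near(.545,-.21,.05,.05,.07);print("neck",len(n),n.mean(0),(n.max(0)+n.min(0))/2,np.ptp(n,0))
for m in regions_of(p,"caliper")[:1]:
    for a,b in((.018,.03),(.005,.12)):
        s=W[m["pixels"]&(z>a)&(z<b)];r=cv2.minAreaRect(s[:,:2].astype(np.float32)*1000);print(len(s),r)
n=near(.472,.101,.03,.078,.095);print("post",len(n),n.mean(0),np.ptp(n,0))
n=near(.53,.29,.05,.055,.07);print("housing",len(n),cv2.minAreaRect(n[:,:2].astype(np.float32)*1000),n.mean(0))
print(W[270:278:2,140:200:3,2])
E
```

```text
neck 216 [ 0.5464 -0.2159  0.0576] [ 0.5468 -0.216   0.0557] [0.0276 0.0267 0.0103]
3799 ((494.7428283691406, 186.17359924316406), (299.7657165527344, 69.8597412109375), 72.07380676269531)
6215 ((494.7467041015625, 186.16851806640625), (299.7763366699219, 69.93196105957031), 72.04969024658203)
post 87 [0.4669 0.0989 0.085 ] [0.0181 0.0163 0.0113]
housing 719 ((524.0298461914062, 276.9056701660156), (70.82064819335938, 49.82593536376953), 71.53227233886719) [0.5273 0.286  0.0628]
[[0.0639 0.0637 0.0636 0.0602 0.0518 0.0382 0.043  0.0674 0.0681 0.0607
  0.052  0.048  0.031  0.0263 0.026  0.026  0.024  0.0226 0.0252 0.0243]
 [0.0624 0.0623 0.0622 0.0597 0.0483 0.032  0.0258 0.0232 0.0674 0.0606
  0.0529 0.0452 0.0322 0.0247 0.026  0.0258 0.0227 0.027  0.0246 0.0258]
 [0.0628 0.0637 0.0611 0.0559 0.0456 0.0312 0.0245 0.0242 0.0503 0.0521
  0.0502 0.0416 0.0294 0.0251 0.0256 0.0255 0.0254 0.0253 0.0249 0.0252]
 [0.062  0.0628 0.0596 0.0544 0.04   0.0313 0.0256 0.0228 0.0521 0.0533
  0.0528 0.0378 0.0254 0.022  0.0244 0.0246 0.0238 0.026  0.0269 0.023 ]]
```

View pics/crop1.png

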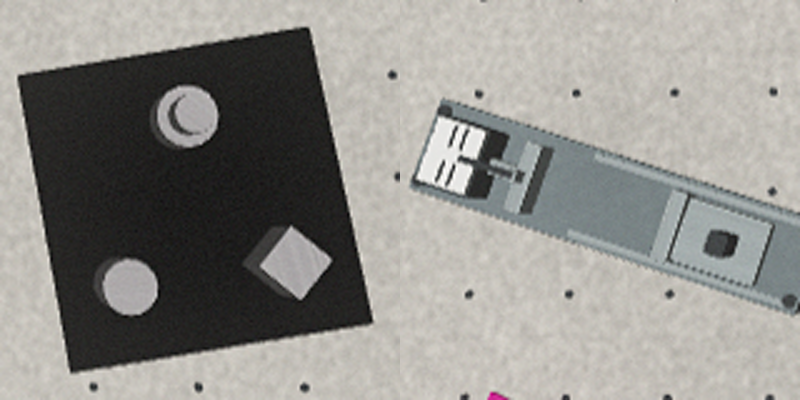

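```bash
cat > go.py <<'E'
import sys;from h import *;from scipy.spatial.transform import Rotation as Ro
o=observe();R=Ro.from_euler("xyz",o["tcp_rot"])
T=Ro.from_euler("xyz",[np.pi,0,-1.884])
x=np.array([float(a) for a in sys.argv[1:4]])
print(np.round(o["clock"],2),np.round(o["tcp_pos"],4),"travel mm",np.round(R.inv().apply(x-o["tcp_pos"])*1000,1),"rot",np.round((R.inv()*T).as_rotvec(),3),np.round(o["ft_force"],1),round(o["grip_width"]*1e3,1),o["grip_force"])
E
python3 -m crank '{"rot":[[0,0,-0.186],[0,0,-0.186],[0,0,-0.186],[0,0,-0.186],[0,0,-0.186],[0,0,-0.186],[0,0,-0.186],[0,0,-0.186]],"travel":[[0,0,0],[0,0,0],[0,0,0],[0,0,0],[0,0,0],[0,0,0],[0,0,0],[0,0,0]],"grip":[85,85,85,85,85,85,85,85]}' 40
python3 go.py .547 -.216 .15
```

```text
clock: 1.9
tcp_pos: [0.1285, 0.5348, 0.2453]
tcp_rot: [3.142, 0.0, -1.883]
ft_force: [0.2, -0.7, -0.6]
grip_width: 0.0852
grip_force: 0.0
1.9 [0.1285 0.5348 0.2453] travel mm [ 585.8 -629.    95.3] rot [0.    0.    0.001] [ 0.2 -0.7 -0.6] 85.2 0.0
```

```bash
python3 -m crank '{"rot":[[0,0,0],[0,0,0],[0,0,0],[0,0,0],[0,0,0],[0,0,0],[0,0,0],[0,0,0],[0,0,0],[0,0,0]],"travel":[[29,-31,0],[29,-31,0],[29,-31,0],[29,-31,0],[29,-31,0],[29,-31,0],[29,-31,0],[29,-31,0],[29,-31,0],[29,-31,0]],"grip":[85,85,85,85,85,85,85,85,85,85]}'
python3 go.py .547 -.216 .15
python3 -m crank '{"rot":[[0,0,0],[0,0,0],[0,0,0],[0,0,0],[0,0,0],[0,0,0],[0,0,0],[0,0,0],[0,0,0],[0,0,0]],"travel":[[29,-31,5],[29,-31,5],[29,-31,5],[29,-31,5],[29,-31,5],[29,-31,5],[29,-31,5],[29,-31,5],[29,-31,5],[0,0,0]],"grip":[85,85,85,85,85,85,85,85,85,85]}'
python3 go.py .547 -.216 .15
```

```text
clock: 3.15
tcp_pos: [0.3325, 0.161, 0.2455]
tcp_rot: [-3.141, 0.0, -1.889]
ft_force: [0.5, 0.7, -0.2]
grip_width: 0.0852
grip_force: 0.0
3.15 [0.3325 0.161  0.2455] travel mm [ 290.9 -321.7   95.6] rot [-0.001  0.    -0.005] [ 0.5  0.7 -0.2] 85.2 0.0
clock: 4.4
tcp_pos: [0.516, -0.1752, 0.1992]
tcp_rot: [3.141, -0.0, -1.892]
ft_force: [0.7, 0.2, 0.2]
grip_width: 0.0849
grip_force: 0.0
4.4 [ 0.516  -0.1752  0.1992] travel mm [ 29.  -42.4  49.1] rot [ 0.001 -0.    -0.008] [0.7 0.2 0.2] 84.9 0.0
```

```bash
python3 -m crank '{"rot":[[0,0,-0.008],[0,0,0],[0,0,0]],"travel":[[29,-42,0],[0,0,49],[0,0,0]],"grip":[85,85,85]}'
python3 go.py .547 -.216 .023
python3 - <<'E'
from h import *
for n,b in(("top",(370,180,120)),("side",(320,240,130))):
    p=get_image(n);x,y,s=b;cv2.imwrite(f"pics/a_{n}.png",cv2.resize(p["frame"][y:y+s,x:x+s],(390,390)))
cv2.imwrite("pics/a.png",np.hstack([cv2.imread("pics/a_top.png"),cv2.imread("pics/a_side.png")]))
E
```

```text
clock: 4.78
tcp_pos: [0.544, -0.2122, 0.1485]
tcp_rot: [3.135, 0.002, -1.881]
ft_force: [-1.0, 0.2, 0.3]
grip_width: 0.0851
grip_force: 0.0
4.78 [ 0.544  -0.2122  0.1485] travel mm [  3.   -4.8 125.5] rot [0.007 0.002 0.003] [-1.   0.2  0.3] 85.1 0.0
```

View pics/a.png

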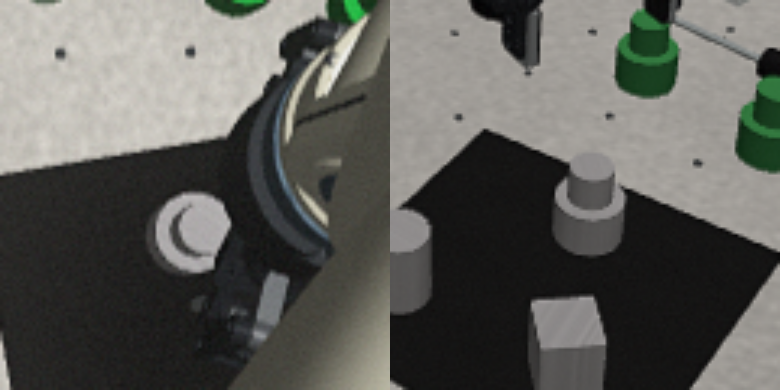

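The crop shows the spacer upright and clear at full-image (432,251), with the open gripper above it; the top view's offset fits parallax. Descending in two stages.

```bash
python3 -m crank '{"rot":[[0,0,0],[0,0,0],[0,0,0],[0,0,0]],"travel":[[3,-5,0],[0,0,30],[0,0,30],[0,0,0]],"grip":[85,85,85,85]}'
python3 go.py .547 -.216 .023
```

```text
clock: 5.38
tcp_pos: [0.5495, -0.2177, 0.091]
tcp_rot: [3.14, 0.0, -1.881]
ft_force: [0.8, -0.1, -0.8]
grip_width: 0.0848
grip_force: 0.0
5.38 [ 0.5495 -0.2177  0.091 ] travel mm [-0.8  2.7 68. ] rot [0.002 0.    0.003] [ 0.8 -0.1 -0.8] 84.8 0.0
```

```bash
python3 -m crank '{"rot":[[0,0,0],[0,0,0],[0,0,0],[0,0,0]],"travel":[[-1,3,20],[0,0,24],[0,0,24],[0,0,0]],"grip":[85,85,85,85]}'
python3 go.py .547 -.216 .023
python3 - <<'E'
from h import *
p=get_image("side");cv2.imwrite("pics/b.png",cv2.resize(p["frame"][200:400,290:490],(600,600),interpolation=2))
E
```

```text
clock: 5.88
tcp_pos: [0.5475, -0.2162, 0.0239]
tcp_rot: [3.141, 0.0, -1.881]
ft_force: [-0.2, -0.7, 0.8]
grip_width: 0.0848
grip_force: 0.0
5.88 [ 0.5475 -0.2162  0.0239] travel mm [-0.   0.6  0.9] rot [0.    0.    0.003] [-0.2 -0.7  0.8] 84.8 0.0
```

View pics/b.png

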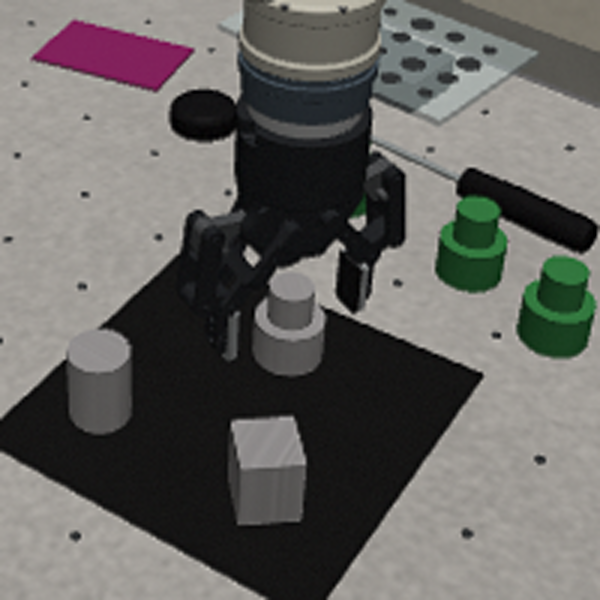

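Side view: the fingers straddle the spacer (290,320 in the crop), clear of the other parts. Closing, then lifting.

```bash
python3 -m crank '{"rot":[[0,0,0],[0,0,0],[0,0,0],[0,0,0],[0,0,0],[0,0,0],[0,0,0],[0,0,0]],"travel":[[0,0,0],[0,0,0],[0,0,0],[0,0,0],[0,0,0],[0,0,0],[0,0,0],[0,0,0]],"grip":[70,60,52,46,40,36,36,36]}' 40
python3 -m crank '{"rot":[[0,0,0],[0,0,0],[0,0,0],[0,0,0],[0,0,0],[0,0,0],[0,0,0]],"travel":[[0,0,-5],[0,0,-20],[0,0,-30],[0,0,-30],[0,0,-30],[0,0,-15],[0,0,0]],"grip":[36,36,36,36,36,36,36]}' 40
python3 go.py .5036 .2138 .15
```

```text
clock: 6.92
tcp_pos: [0.5475, -0.2163, 0.0237]
tcp_rot: [-3.141, -0.0, -1.881]
ft_force: [-0.6, 0.5, 5.8]
grip_width: 0.0421
grip_force: 40.2
clock: 7.8
tcp_pos: [0.5476, -0.2164, 0.1538]
tcp_rot: [-3.14, -0.0, -1.881]
ft_force: [0.0, 1.0, -1.9]
grip_width: 0.0417
grip_force: 40.8
7.8 [ 0.5476 -0.2164  0.1538] travel mm [-396.1  173.4    3.4] rot [-0.001 -0.     0.003] [ 0.   1.  -1.9] 41.7 40.76928734779358
```

```bash
python3 -m crank '{"rot":[[0,0,0],[0,0,0],[0,0,0],[0,0,0],[0,0,0],[0,0,0],[0,0,0],[0,0,0],[0,0,0]],"travel":[[-20,8,0],[-35,15,0],[-35,15,0],[-35,15,0],[-35,15,0],[-35,15,0],[-35,15,0],[-35,15,0],[-35,15,0]],"grip":[36,36,36,36,36,36,36,36,36]}'
python3 -m crank '{"rot":[[0,0,0],[0,0,0],[0,0,0],[0,0,0],[0,0,0],[0,0,0]],"travel":[[-35,15,0],[-30,13,0],[-20,9,0],[-9,4,0],[0,0,0],[0,0,0]],"grip":[36,36,36,36,36,36]}'
python3 go.py .5036 .2138 .15
python3 - <<'E'
from h import *
p=get_image("side");cv2.imwrite("pics/c.png",cv2.resize(p["frame"][130:300,150:320],(600,600),interpolation=2))
for q in (p,get_image("top")):
    for m in mark_of(q,"spacer"): print(np.round(m["xy"]),round(m["confidence"],2),at_z(q,m["xy"],.13))
E
```

```text
clock: 8.93
tcp_pos: [0.5157, 0.1106, 0.152]
tcp_rot: [3.139, -0.001, -1.881]
ft_force: [0.8, -0.2, -1.7]
grip_width: 0.0415
grip_force: 40.8
clock: 9.68
tcp_pos: [0.5067, 0.21, 0.153]
tcp_rot: [3.141, -0.0, -1.882]
ft_force: [0.3, 0.9, -1.8]
grip_width: 0.0414
grip_force: 40.8
9.68 [0.5067 0.21   0.153 ] travel mm [-2.6  4.1  3. ] rot [ 0.    -0.     0.002] [ 0.3  0.9 -1.8] 41.4 40.77841579914093
[228. 195.] 0.79 [0.50300935 0.20686278 0.13      ]
[476. 312.] 0.62 [ 0.5364452  -0.38982202  0.13      ]
[401. 267.] 0.6 [ 0.55080702 -0.2401937   0.13      ]
[448. 290.] 0.58 [ 0.55232081 -0.33036259  0.13      ]
[480. 182.] 0.93 [ 0.64635826 -0.27895636  0.13      ]
[171. 274.] 0.88 [0.50451807 0.21010476 0.13      ]
[382. 169.] 0.86 [ 0.66975092 -0.12494749  0.13      ]
[442. 174.] 0.78 [ 0.66078402 -0.21897062  0.13      ]
```

View pics/c.png

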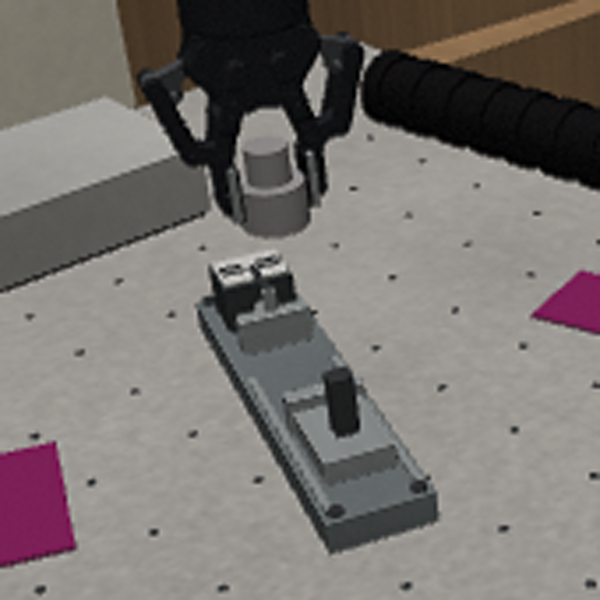

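The spacer hangs upright in the fingers at (275,200 in the crop) above the open caliper. I'll aim for about 10 mm of clearance to the anvil.

```bash
python3 go.py .5018 .2081 .055
python3 -m crank '{"rot":[[0,0,0],[0,0,0],[0,0,0],[0,0,0],[0,0,0]],"travel":[[3,4,0],[0,0,30],[0,0,35],[0,0,15],[0,0,0]],"grip":[36,36,36,36,36]}'
python3 go.py .5018 .2081 .0447
```

```text
9.88 [0.507  0.21   0.1533] travel mm [ 3.4  4.4 98.3] rot [-0.    -0.     0.002] [ 0.3  0.2 -1.5] 41.5 40.77811360359192
clock: 10.5
tcp_pos: [0.5017, 0.2088, 0.0728]
tcp_rot: [3.14, -0.001, -1.882]
ft_force: [-0.0, -0.2, -0.5]
grip_width: 0.0414
grip_force: 40.8
10.5 [0.5017 0.2088 0.0728] travel mm [ 0.6 -0.4 28.1] rot [ 0.001 -0.001  0.002] [-0.  -0.2 -0.5] 41.4 40.84485411643982
```

```bash
python3 -m crank '{"rot":[[0,0,0],[0,0,0],[0,0,0],[0,0,0]],"travel":[[0,0,10],[0,0,10],[0,0,4],[0,0,0]],"grip":[36,36,36,36]}'
python3 go.py .5018 .2081 .0447
python3 -m crank '{"rot":[[0,0,0],[0,0,0],[0,0,0]],"travel":[[0,0,2],[0,0,0],[0,0,0]],"grip":[36,36,36]}'
python3 go.py .5018 .2081 .0447
```

```text
clock: 11.0
tcp_pos: [0.502, 0.2089, 0.049]
tcp_rot: [3.141, -0.0, -1.881]
ft_force: [-0.2, 0.3, -0.4]
grip_width: 0.0418
grip_force: 40.8
11.0 [0.502  0.2089 0.049 ] travel mm [ 0.8 -0.1  4.3] rot [ 0.    -0.     0.003] [-0.2  0.3 -0.4] 41.8 40.84506690502167
clock: 11.38
tcp_pos: [0.5022, 0.209, 0.0474]
tcp_rot: [-3.141, 0.0, -1.881]
ft_force: [-1.3, -0.2, -1.4]
grip_width: 0.0416
grip_force: 40.8
11.38 [0.5022 0.209  0.0474] travel mm [1.  0.1 2.7] rot [-0.     0.     0.003] [-1.3 -0.2 -1.4] 41.6 40.84485411643982
```

```bash
python3 -m crank '{"rot":[[0,0,0],[0,0,0],[0,0,0]],"travel":[[0,0,1],[0,0,0.7],[0,0,0]],"grip":[36,36,36]}'
python3 -m crank '{"rot":[[0,0,0],[0,0,0],[0,0,0]],"travel":[[0,0,0.7],[0,0,0],[0,0,0]],"grip":[36,36,36]}'
python3 go.py .5018 .2081 .0447
```

```text
clock: 11.75
tcp_pos: [0.5021, 0.209, 0.0455]
tcp_rot: [3.141, -0.0, -1.881]
ft_force: [0.3, 0.6, -1.7]
grip_width: 0.0417
grip_force: 40.8
clock: 12.12
tcp_pos: [0.5021, 0.209, 0.0449]
tcp_rot: [3.142, -0.0, -1.881]
ft_force: [0.2, 0.3, -1.8]
grip_width: 0.0416
grip_force: 40.8
12.12 [0.5021 0.209  0.0449] travel mm [0.9 0.  0.2] rot [ 0.    -0.     0.003] [ 0.2  0.3 -1.8] 41.6 40.84520637989044
```

```bash
python3 -m crank '{"rot":[[0,0,0],[0,0,0],[0,0,0]],"travel":[[0,0,0.7],[0,0,0],[0,0,0]],"grip":[36,36,36]}' | grep -E 'pos|ft_'
python3 -m crank '{"rot":[[0,0,0],[0,0,0],[0,0,0]],"travel":[[0,0,0.7],[0,0,0],[0,0,0]],"grip":[36,36,36]}' | grep -E 'pos|ft_'
```

```text
tcp_pos: [0.5022, 0.209, 0.0447]
ft_force: [-2.1, -0.7, 5.7]
tcp_pos: [0.5022, 0.209, 0.0447]
ft_force: [-3.8, -1.7, 13.4]
```

Touched down. Relieving the force, then releasing.

```bash
python3 -m crank '{"rot":[[0,0,0],[0,0,0],[0,0,0],[0,0,0],[0,0,0],[0,0,0],[0,0,0]],"travel":[[0,0,-0.9],[0,0,0],[0,0,0],[0,0,0],[0,0,0],[0,0,0],[0,0,0]],"grip":[36,36,44,50,58,66,66]}' 20
python3 -m crank '{"rot":[[0,0,0],[0,0,0],[0,0,0],[0,0,0],[0,0,0],[0,0,0]],"travel":[[0,0,-5],[0,0,-20],[0,0,-30],[0,0,-30],[0,0,-20],[0,0,0]],"grip":[70,70,70,70,70,70]}'
python3 - <<'E'
from h import *
p=get_image("side");cv2.imwrite("pics/d.png",cv2.resize(p["frame"][150:300,170:320],(600,600),interpolation=2))
for th,z in(("spacer",.024),("post_top",.085)):
    for m in mark_of(p,th)[:2]: print(th,np.round(m["xy"]),round(m["confidence"],2),at_z(p,m["xy"],z))
E
python3 go.py .4669 .0995 .125
```

```text
clock: 13.75
tcp_pos: [0.5021, 0.2089, 0.0443]
tcp_rot: [3.142, -0.0, -1.881]
ft_force: [-0.1, -0.1, 0.2]
grip_width: 0.066
grip_force: 0.0
clock: 14.5
tcp_pos: [0.5029, 0.2092, 0.151]
tcp_rot: [-3.139, 0.002, -1.881]
ft_force: [0.4, 0.8, -0.6]
grip_width: 0.0698
grip_force: 0.0
spacer [471. 309.] 0.92 [ 0.65763203 -0.32900681  0.024     ]
spacer [449. 293.] 0.73 [ 0.66930607 -0.27460319  0.024     ]
post_top [242. 234.] 0.58 [0.46572192 0.10833887 0.085     ]
14.65 [0.5017 0.2088 0.1486] travel mm [114.7  -0.3  23.6] rot [ 0.001 -0.001  0.003] [-0.3  0.2  0.2] 70.0 0.0
```

View pics/d.png

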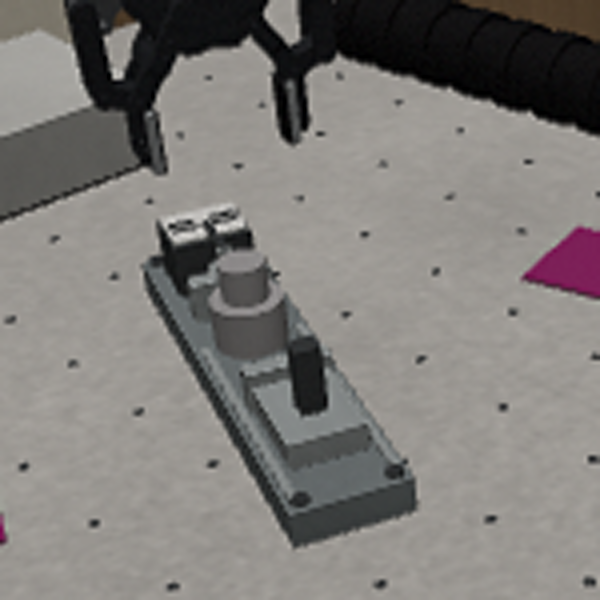

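Side view: the spacer stands upright on the bed at (248,310 in the crop), free, between the anvil and the open jaw. Moving to the drive post.

```bash
python3 -m crank '{"rot":[[0,0,0],[0,0,0],[0,0,0],[0,0,0],[0,0,0],[0,0,0]],"travel":[[25,0,0],[35,0,0],[35,0,0],[18,0,0],[0,0,24],[0,0,0]],"grip":[60,50,50,50,50,50]}' | grep pos
python3 go.py .4671 .1009 .072
python3 - <<'E'
from h import *
p=get_image("side");cv2.imwrite("pics/e.png",cv2.resize(p["frame"][150:300,170:320],(600,600),interpolation=2))
E
```

```text
tcp_pos: [0.4667, 0.1013, 0.124]
15.4 [0.4667 0.1013 0.124 ] travel mm [ 0.2 -0.7 52. ] rot [ 0.003 -0.001  0.002] [-0.5  0.8  1.6] 50.0 0.0
```

View pics/e.png

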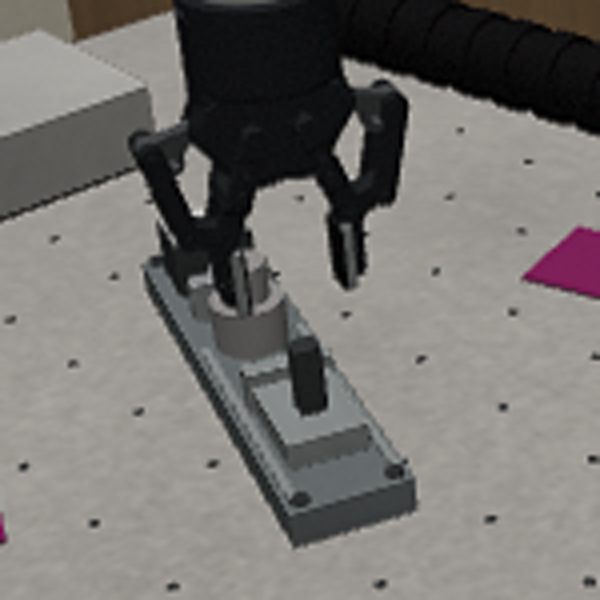

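The open fingers straddle the post (308,375 in the crop). Descending and gripping it.

```bash
python3 -m crank '{"rot":[[0,0,0],[0,0,0],[0,0,0],[0,0,0],[0,0,0],[0,0,0],[0,0,0],[0,0,0],[0,0,0]],"travel":[[0,-0.5,20],[0,0,20],[0,0,11],[0,0,0],[0,0,0],[0,0,0],[0,0,0],[0,0,0],[0,0,0]],"grip":[50,50,50,50,35,22,8,8,8]}' 60
python3 go.py .4671 .1009 .072
```

```text
clock: 16.58
tcp_pos: [0.4677, 0.1014, 0.0752]
tcp_rot: [3.142, 0.001, -1.881]
ft_force: [-3.9, 1.3, 8.4]
grip_width: 0.0146
grip_force: 59.1
16.58 [0.4677 0.1014 0.0752] travel mm [0.7 0.4 3.2] rot [0.    0.001 0.003] [-3.9  1.3  8.4] 14.6 59.0688818693161
```

```bash
python3 -m crank '{"rot":[[0,0,0],[0,0,0],[0,0,0],[0,0,0],[0,0,0],[0,0,0],[0,0,0],[0,0,0],[0,0,0],[0,0,0]],"travel":[[-3,0,0],[-5,0,0],[-5,0,0],[-5,0,0],[-5,0,0],[-5,0,0],[-5,0,0],[-4,0,0],[0,0,0],[0,0,0]],"grip":[8,8,8,8,8,8,8,8,8,8]}' 60
python3 go.py .4671 .1009 .072
python3 -m crank '{"rot":[[0,0,0],[0,0,0],[0,0,0],[0,0,0],[0,0,0],[0,0,0]],"travel":[[-2,0,0],[-2,0,0],[-2,0,0],[-2,0,0],[-2,0,0],[0,0,0]],"grip":[8,8,8,8,8,8]}' 60
python3 go.py .4671 .1009 .072
```

```text
clock: 17.82
tcp_pos: [0.4789, 0.1362, 0.0751]
tcp_rot: [-3.142, -0.001, -1.882]
ft_force: [-4.9, -1.0, 8.3]
grip_width: 0.015
grip_force: 59.2
17.82 [0.4789 0.1362 0.0751] travel mm [37.2  0.4  3.2] rot [-0.    -0.001  0.002] [-4.9 -1.   8.3] 15.0 59.186466336250305
clock: 18.58
tcp_pos: [0.4819, 0.1454, 0.0751]
tcp_rot: [-3.142, -0.001, -1.882]
ft_force: [-4.8, -3.5, 10.4]
grip_width: 0.0149
grip_force: 59.3
18.58 [0.4819 0.1454 0.0751] travel mm [46.9  0.5  3.2] rot [-0.    -0.001  0.002] [-4.8 -3.5 10.4] 14.9 59.25642371177673
```

```bash
python3 -m crank '{"rot":[[0,0,0],[0,0,0],[0,0,0],[0,0,0],[0,0,0],[0,0,0]],"travel":[[-2,0,0],[-2,0,0],[-2,0,0],[0,0,0],[0,0,0],[0,0,0]],"grip":[8,8,8,8,8,8]}' 60
python3 go.py .4671 .1009 .072
python3 - <<'E'
from h import *
a=get_image("side")["frame"][190:250,195:275];b=get_image("top")["frame"][235:295,120:200]
cv2.imwrite("pics/f.png",np.vstack([cv2.resize(a,(400,300),interpolation=2),cv2.resize(b,(400,300),interpolation=2)]))
E
```

```text
clock: 19.32
tcp_pos: [0.4837, 0.1511, 0.0752]
tcp_rot: [-3.142, -0.001, -1.882]
ft_force: [-5.2, -5.1, 7.8]
grip_width: 0.0148
grip_force: 59.3
19.32 [0.4837 0.1511 0.0752] travel mm [52.9  0.5  3.2] rot [-0.    -0.001  0.002] [-5.2 -5.1  7.8] 14.8 59.25743579864502
```

View pics/f.png

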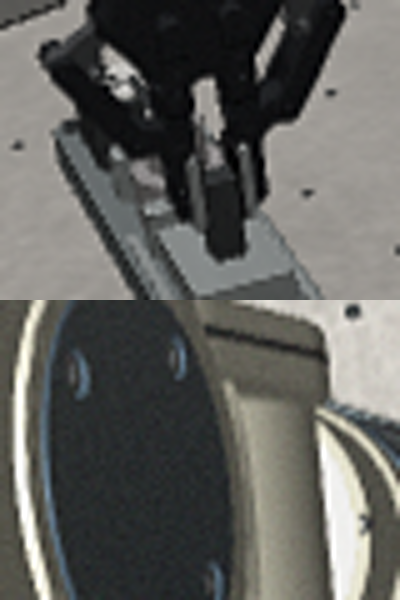

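The pointer is hidden behind the gripper here. I'll push 5 mm more, which puts the anvil estimate mid-window, then release, back off and look.

```bash
python3 -m crank '{"rot":[[0,0,0],[0,0,0],[0,0,0],[0,0,0],[0,0,0],[0,0,0]],"travel":[[-2,0,0],[-2,0,0],[-1,0,0],[0,0,0],[0,0,0],[0,0,0]],"grip":[8,8,8,8,8,8]}' 60
python3 -m crank '{"rot":[[0,0,0],[0,0,0],[0,0,0],[0,0,0],[0,0,0],[0,0,0],[0,0,0],[0,0,0],[0,0,0],[0,0,0]],"travel":[[0,0,0],[0,0,0],[0,0,0],[0,0,0],[0,0,-10],[0,0,-30],[0,0,-40],[0,0,-40],[0,0,0],[0,0,0]],"grip":[20,35,50,50,50,50,50,50,50,50]}'
python3 -m crank '{"rot":[[0,0,0],[0,0,0],[0,0,0],[0,0,0],[0,0,0],[0,0,0]],"travel":[[30,0,-10],[35,0,-10],[35,0,0],[35,0,0],[35,0,0],[0,0,0]],"grip":[50,50,50,50,50,50]}'
python3 - <<'E'
from h import *
c=np.array([.4947,.1862]);Y=np.array([.308,.951])
for n,b in(("top",(235,115)),("side",(190,190))):
    p=get_image(n)
    cv2.imwrite(f"pics/g_{n}.png",p["frame"])
    for th,z in(("anvil_face",.038),("jaw_face",.038),("post_top",.085),("spacer",.024)):
        for m in mark_of(p,th)[:4]:
            w=at_z(p,m["xy"],z)
            if np.hypot(*(w[:2]-c))<.2: print(n,th,np.round(m["xy"]),round(m["confidence"],2),np.round(w,4),"y",round((w[:2]-c)@Y,4))
E
```

```text
clock: 20.18
tcp_pos: [0.4852, 0.1556, 0.0752]
tcp_rot: [-3.141, -0.002, -1.882]
ft_force: [-5.2, -5.3, 9.6]
grip_width: 0.0146
grip_force: 59.3
clock: 21.42
tcp_pos: [0.4856, 0.1564, 0.1944]
tcp_rot: [-3.141, 0.0, -1.881]
ft_force: [0.1, 0.3, -1.3]
grip_width: 0.0498
grip_force: 0.0
clock: 22.18
tcp_pos: [0.4328, -0.0068, 0.2135]
tcp_rot: [3.14, -0.0, -1.884]
ft_force: [-0.2, 0.9, -0.4]
grip_width: 0.0502
grip_force: 0.0
side anvil_face [224. 222.] 0.5 [0.5095 0.2516 0.038 ] y 0.0668
side jaw_face [235. 228.] 0.76 [0.5105 0.2091 0.038 ] y 0.0266
side jaw_face [226. 223.] 0.68 [0.5116 0.2459 0.038 ] y 0.062
side post_top [237. 223.] 0.63 [0.4859 0.1569 0.085 ] y -0.0306
side spacer [231. 232.] 0.65 [0.5063 0.2209 0.024 ] y 0.0366
```

```bash
python3 -m crank '{"rot":[[0,0,0],[0,0,0],[0,0,0],[0,0,0],[0,0,0],[0,0,0]],"travel":[[35,0,0],[35,0,0],[35,0,0],[35,-10,0],[35,-10,0],[0,0,0]],"grip":[50,50,50,50,50,50]}' | grep pos
python3 - <<'E'
from h import *
c=np.array([.4947,.1862]);Y=np.array([.308,.951])
p=get_image("top");s=get_image("side")
for th,z in(("anvil_face",.038),("jaw_face",.038),("post_top",.085),("spacer",.024)):
    for m in mark_of(p,th)[:4]:
        w=at_z(p,m["xy"],z)
        if np.hypot(*(w[:2]-c))<.2: print(th,np.round(m["xy"]),round(m["confidence"],2),np.round(w,4),"y",round((w[:2]-c)@Y,4))
a=p["frame"][235:310,120:220];b=s["frame"][190:265,195:295]
o=cv2.imread("pics/top0.png")[235:280,120:180]
r=lambda i,w,h:cv2.resize(i,(w,h),interpolation=2)
n=p["frame"][235:280,120:180]
cv2.imwrite("pics/h.png",np.vstack([np.hstack([r(o,400,300),r(n,400,300)]),np.hstack([r(a,400,300),r(b,400,300)])]))
E
```

```text
tcp_pos: [0.3995, -0.1799, 0.2142]
anvil_face [174. 274.] 0.63 [0.5079 0.24   0.038 ] y 0.0552
jaw_face [193. 278.] 0.79 [0.5017 0.2047 0.038 ] y 0.0197
post_top [214. 286.] 0.97 [0.4868 0.1532 0.085 ] y -0.0339
spacer [187. 279.] 0.8 [0.5002 0.22   0.024 ] y 0.0339
```

View pics/h.png

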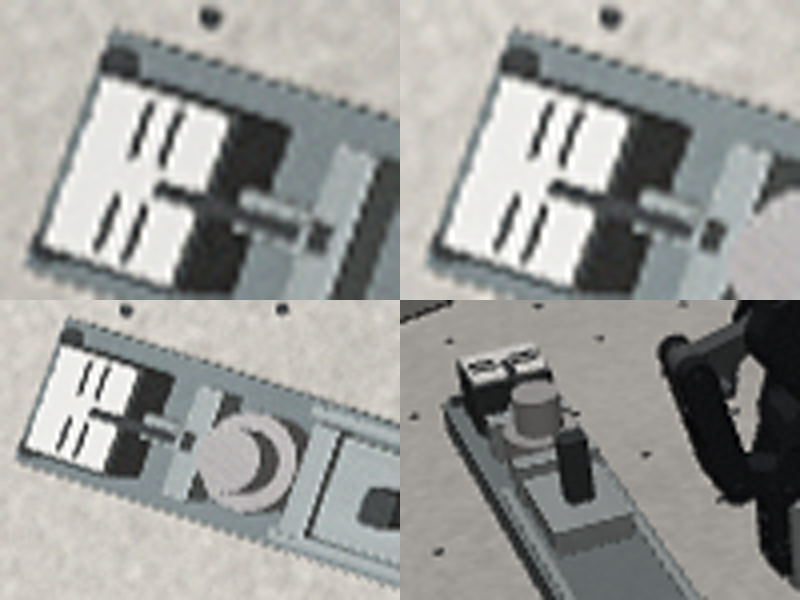

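Picture: the tip has moved only slightly, from (155,188) to (148,188) in the crop, so it is about at the first tick line (151 at that row) and short of the middle. I'll measure the shift at sub-pixel level.

```bash
cat > shift.py <<'E'
from h import *
c=np.array([.4947,.1862]);Y=np.array([.308,.951])
p=get_image("top");f=240/np.tan(np.radians(p["fov_y"])/2)
def pix(w):
    q=np.array(p["R"])@w+np.array(p["t"]);return np.array([p["cx"]+f*q[0]/q[2],p["cy"]+f*q[1]/q[2]])
k=[pix(np.array([*(c+Y*y),.065])) for y in(.055,.155)]
u=(k[1]-k[0])/100;print("px per mm of anvil travel",u)
A=cv2.cvtColor(cv2.imread("pics/top0.png"),6).astype(np.float32);B=cv2.cvtColor(p["frame"],6).astype(np.float32)
# windows in caliper frame: along y, across x (mm); ECC-like 1-D search along u
X=np.array([.951,-.308])
def prof(I,y0,y1,x0,x1,s,z):
    ys=np.arange(y0,y1,.25);xs=np.arange(x0,x1,.5)
    P=np.array([[pix(np.array([*(c+Y*(y+s)/1000+X*x/1000),z])) for y in ys] for x in xs],np.float32)
    return cv2.remap(I,P[...,0],P[...,1],cv2.INTER_CUBIC)
for nm,w,z in(("pointer tip",(96,112,-5,5),.065),("anvil knob",(56,72,-7,7),.055),("static plate",(108,126,10,22),.062),):
    a=prof(A,*w,0,z);e=[]
    S=np.arange(-3,14,.25)
    for s in S:
        b=prof(B,*w,s,z);e.append(np.mean(np.abs(a-b)))
    print(nm,"best shift mm",S[np.argmin(e)],round(min(e),1),"err@0",round(e[12],1))
# pointer profile on its axis and tick profile
ys=np.arange(88,130,1.)
for nm,I in(("rest",A),("now",B)):
    print(nm,"axis",np.round(prof(I,88,130,-1,1.1,0,.063).mean(0)[::4]).astype(int))
print("ticks",np.round(prof(A,88,130,9,15,0,.062).mean(0)[::4]).astype(int))
E
python3 shift.py
```

```text
px per mm of anvil travel [-0.53091395 -0.17391169]
pointer tip best shift mm 0.5 12.8 err@0 14.3
anvil knob best shift mm 2.0 10.3 err@0 26.0
static plate best shift mm 0.0 6.5 err@0 6.5
rest axis [ 72  68  67  69  65  63  60  61  73  78  63  55  54  66  74  68  63 127
 209 244 236 232 230 229 230 230 230 230 231 231 231 231 230 230 229 229
 229 230 238 241 202 145]
now axis [ 75  73  72  72  67  65  64  68  80  80  66  62  60  71  84  80  62  60
  91 175 236 248 238 236 236 235 236 236 236 235 235 236 236 236 236 236
 236 237 244 247 207 152]
ticks [ 43  44  51  57  97 178 236 240 232 230 230 230 230 230 232 242 239 163
  66  83 186 242 241 245 240 158  60  83 186 238 237 232 231 230 230 230
 230 230 235 239 211 156]
```

Anvil travel is about 1.75 mm, so the jaw needs roughly 4.5–5 mm more. Regripping the post.

```bash
python3 -m crank '{"rot":[[0,0,0],[0,0,0],[0,0,0],[0,0,0],[0,0,0],[0,0,0],[0,0,0],[0,0,0],[0,0,0],[0,0,0]],"travel":[[-20,0,0],[-35,0,0],[-35,0,0],[-35,5,0],[-35,5,0],[-35,5,0],[-35,5,0],[-35,0,0],[-35,0,0],[0,0,0]],"grip":[50,50,50,50,50,50,50,50,50,50]}' | grep pos
python3 go.py .4854 .1558 .194
```

```text
tcp_pos: [0.4721, 0.1158, 0.2142]
25.02 [0.4721 0.1158 0.2142] travel mm [-42.1  -0.6  20.2] rot [0.    0.    0.006] [-0.4  0.6 -0.5] 49.8 0.0
```

```bash
python3 -m crank '{"rot":[[0,0,0.006],[0,0,0],[0,0,0],[0,0,0],[0,0,0],[0,0,0]],"travel":[[-25,0,0],[-17,0,20],[0,0,30],[0,0,30],[0,0,0],[0,0,0]],"grip":[50,50,50,50,50,50]}' | grep pos
python3 go.py .4854 .1558 .075
```

```text
tcp_pos: [0.4853, 0.1534, 0.1355]
25.78 [0.4853 0.1534 0.1355] travel mm [-2.3  0.7 60.5] rot [-0.001  0.    -0.004] [ 0.2 -0.5 -0.1] 49.8 0.0
```

```bash
python3 -m crank '{"rot":[[0,0,0],[0,0,0],[0,0,0],[0,0,0],[0,0,0],[0,0,0],[0,0,0],[0,0,0],[0,0,0],[0,0,0]],"travel":[[-2,1,10],[0,0,25],[0,0,20],[0,0,5],[0,0,0],[0,0,0],[0,0,0],[0,0,0],[0,0,0],[0,0,0]],"grip":[50,50,50,50,50,35,22,8,8,8]}' 60
python3 go.py .4854 .1558 .075
python3 -m crank '{"rot":[[0,0,0],[0,0,0],[0,0,0],[0,0,0],[0,0,0],[0,0,0]],"travel":[[-1.5,0,0],[-1.5,0,0],[-1,0,0],[-0.8,0,0],[0,0,0],[0,0,0]],"grip":[8,8,8,8,8,8]}' 60
python3 go.py .4854 .1558 .075
```

```text
clock: 27.02
tcp_pos: [0.4852, 0.1557, 0.0751]
tcp_rot: [-3.14, 0.0, -1.887]
ft_force: [-0.0, -0.8, 6.2]
grip_width: 0.0146
grip_force: 58.9
27.02 [0.4852 0.1557 0.0751] travel mm [-0.1 -0.2  0.1] rot [-0.001  0.    -0.003] [-0.  -0.8  6.2] 14.6 58.865137696266174
clock: 27.78
tcp_pos: [0.4863, 0.1591, 0.0751]
tcp_rot: [-3.14, -0.002, -1.888]
ft_force: [-2.6, -8.0, 8.3]
grip_width: 0.0147
grip_force: 59.4
27.78 [0.4863 0.1591 0.0751] travel mm [ 3.4 -0.2  0.1] rot [-0.002 -0.002 -0.004] [-2.6 -8.   8.3] 14.7 59.44140136241913
```

```bash
python3 -m crank '{"rot":[[0,0,0],[0,0,0],[0,0,0],[0,0,0]],"travel":[[-1,0,0],[-0.2,0,0],[0,0,0],[0,0,0]],"grip":[8,8,8,8]}' 60 | grep -E 'pos|ft_'
python3 -m crank '{"rot":[[0,0,0],[0,0,0],[0,0,0],[0,0,0],[0,0,0],[0,0,0],[0,0,0],[0,0,0],[0,0,0],[0,0,0]],"travel":[[0,0,0],[0,0,0],[0,0,0],[0,0,0],[0,0,-10],[0,0,-30],[0,0,-40],[0,0,-40],[0,0,0],[30,0,-10]],"grip":[20,35,50,50,50,50,50,50,50,50]}' | grep -E 'pos|ft_'
python3 -m crank '{"rot":[[0,0,0],[0,0,0],[0,0,0],[0,0,0],[0,0,0],[0,0,0],[0,0,0],[0,0,0],[0,0,0],[0,0,0]],"travel":[[35,0,-10],[35,0,0],[35,0,0],[35,0,0],[35,0,0],[35,0,0],[35,-10,0],[35,-10,0],[20,0,0],[0,0,0]],"grip":[50,50,50,50,50,50,50,50,50,50]}' | grep -E 'pos|clock'
python3 shift.py
```

```text
tcp_pos: [0.4866, 0.1601, 0.0751]
ft_force: [-1.7, -9.0, 8.8]
tcp_pos: [0.477, 0.1335, 0.2041]
ft_force: [0.2, -0.5, 0.7]
clock: 30.78
tcp_pos: [0.4023, -0.1592, 0.2139]
px per mm of anvil travel [-0.53091395 -0.17391169]
pointer tip best shift mm 6.25 14.3 err@0 35.5
anvil knob best shift mm 6.5 12.2 err@0 43.8
static plate best shift mm 0.0 7.8 err@0 7.8
rest axis [ 72  68  67  69  65  63  60  61  73  78  63  55  54  66  74  68  63 127
 209 244 236 232 230 229 230 230 230 230 231 231 231 231 230 230 229 229
 229 230 238 241 202 145]
now axis [ 76  74  73  75  71  69  67  70  80  82  68  63  63  73  86  84  69  64
  66  80  89  70  56 111 199 244 243 240 238 236 236 236 236 237 238 237
 237 238 246 248 210 155]
ticks [ 43  44  51  57  97 178 236 240 232 230 230 230 230 230 232 242 239 163
  66  83 186 242 241 245 240 158  60  83 186 238 237 232 231 230 230 230
 230 230 235 239 211 156]
```

The anvil has given about 6.4 mm, with the tip at y≈111 between ticks at 106.5 and 114.3. One last numeric check that the spacer is upright and everything is where it should be, then hand in.

```bash
python3 - <<'E'
from h import *
p=get_image("top");c=np.array([.4947,.1862]);Y=np.array([.308,.951])
f=240/np.tan(np.radians(p["fov_y"])/2);v,u=np.mgrid[:480,:640];Z=p["z_map"]
W=(np.stack([(u-p["cx"])/f*Z,(v-p["cy"])/f*Z,Z],-1)-np.array(p["t"]))@np.array(p["R"])
k=(np.hypot(*(W[...,:2]-(c+Y*.0395)).transpose(2,0,1))<.03)&(W[...,2]>.070)&(W[...,2]<.084);n=W[k]
print("neck top",len(n),n.mean(0),"cal y",(n.mean(0)[:2]-c)@Y,n[:,2].std())
for th in("plain_round","square_block"): print(th,[np.round(at_z(p,m["xy"],.003),3) for m in mark_of(p,th)[:1]])
print(observe()["ft_force"],hand_in())
E
```

```text
neck top 228 [0.50684179 0.22285001 0.07805425] cal y 0.03859382672094434 0.0019796585227456007
plain_round [array([ 0.428, -0.175,  0.003])]
square_block [array([ 0.444, -0.289,  0.003])]
the job is handed in; nothing more can be done
[-0.5868695   0.05635806  0.32513954] None
```

The job is handed in: the spacer stands upright, wide end down, held between the jaws, with the sprung anvil at about 6.4 mm and its pointer between the two ticks; the other two parts are where they were on the mat, and the robot is clear.

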